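# Check the warming plate with the surface thermometer that fits its circle

### The job

Of the three surface thermometers in the slotted rack, take out the one whose round foot just fills the circle etched on the tilted warming plate, hold it by its handle with the foot flat on that circle and the handle square to the plate, and press gently so that the sprung foot is pushed about half way in. Finish while still holding it there like that. Leave the other two thermometers in the rack and everything else on the table as it stands.

Things in the scene. Friction and masses are not known exactly. Their poses are not given: they have to be found in the camera images.
- rack: fixed steel rack; place and yaw vary. Comb plate 280 mm long (y), top 100 mm above the table, 6 mm thick, two end posts. Three 16 mm slots 85 mm apart along y, open to the rack's -x (robot's side): teeth end at x = -24 mm, slots close at +12 mm. Thermometers hang at x about 0, in any order, shoulder on the plate; feet are wider than slots. Origin: on the table under the middle slot
- probe_a: surface thermometer with the smallest foot: black round handle 28 mm across, 72 mm long; below it a 12 mm steel tube 40 mm long and a sprung round steel foot 18 mm across, 8 mm thick; 0.13 kg. Hangs upright in the rack; draw it 45 mm or more towards the rack's -x before lifting. Origin: on the axis at the handle's lower shoulder, z up the handle; foot's face 62 mm below it
- probe_b: surface thermometer with the middle-sized foot: black round handle 28 mm across, 72 mm long; below it a 12 mm steel tube 40 mm long and a sprung round steel foot 28 mm across, 8 mm thick; 0.13 kg. Hangs upright in the rack; draw it 45 mm or more towards the rack's -x before lifting. Origin: on the axis at the handle's lower shoulder, z up the handle; foot's face 62 mm below it
- probe_c: surface thermometer with the largest foot: black round handle 28 mm across, 72 mm long; below it a 12 mm steel tube 40 mm long and a sprung round steel foot 40 mm across, 8 mm thick; 0.13 kg. Hangs upright in the rack; draw it 45 mm or more towards the rack's -x before lifting. Origin: on the axis at the handle's lower shoulder, z up the handle; foot's face 62 mm below it
- face_b (a point): centre of the flat lower face of probe_b's foot; it moves with the sprung foot; z points up the handle
- foot_b (a joint): how far probe_b's sprung foot is pushed in, in m: 0 hanging free, 0.012 fully in (hard stop). It starts to move at about 1 N and needs 0.4 N for each further mm: about 3.5 N half way, about 6 N fully in
- warmer: white base of the warming plate, 200 x 330 x 24 mm, with two steel cheeks 149 mm high at its ends (y = -152 and +152 mm) that carry the tilting plate; fixed, its place and yaw vary. Origin: on the table, under the centre of the base; its front (-x) faces the robot
- spot (a point): centre of the circle etched in the warming plate's top face: flat dark ring, 30 mm inside, 40 mm outside diameter; z is the plate's outward normal. Bare metal plate 200 (x) x 260 (y) x 14 mm, its mid-line 120 mm above the table; the circle lies 30 mm beyond (+x) and 40 mm right (-y) of the plate's centre, in the plate's axes
- plate (a joint): tilt of the warming plate about its level mid-line (the warmer's y axis), rad: 0 level, positive with the near edge lowered so that the plate faces towards the robot; set anywhere from 0.20 to 0.42 at the start, clamped stiffly
- jar: glass jar with white cap, 60 mm wide, 90 mm high; leave alone. Origin: centre of its underside
- shaker: steel shaker, 40 mm wide, 75 mm high; leave alone. Origin: centre of its underside
Things that resemble listed ones, but are neither listed nor needed, are in the scene too. What is shaped like the probe_b but pink is not meant.

How it is judged:
On the way:
1. the middle-sized thermometer is drawn out of the rack in the gripper, touching neither rack nor warmer (contact force between the fingers and probe_b above 1 N and distance of probe_b from where it was at the start of the episode above 0.05 m and contact force between probe_b and rack below 0.05 N and contact force between probe_b and warmer below 0.05 N), for 0.1 s.
At the end, for the whole second after the job is handed in: The fingers hold the middle-sized thermometer still, its foot's centre within 6 mm of the circle's centre, its axis within 0.13 rad of the plate's normal, the foot pushed in 2.5 to 9.8 mm, pressing the plate with 1.2 to 7 N (distance between face_b and spot below 0.006 m and angle between the z axis of probe_b and the z axis of spot, either way round below 0.13 rad and value of joint foot_b between 0.0025 and 0.0098 m and contact force between probe_b and warmer between 1.2 and 7 N and contact force between the fingers and probe_b above 1 N and contact force between probe_b and rack below 0.05 N and linear speed of probe_b below 0.02 m/s); the arm keeps its last pose, push and grip.
It fails at once if a thermometer is pushed hard against the plate or its stand (over 20 N) (contact force between probe_b and warmer above 20 N).
It fails at once if the plate's tilt is changed by more than about 4 degrees (the circle shifts) (distance of spot from where it was at the start of the episode above 0.002 m).
It fails at once if one of the other two thermometers is moved (distance of any of probe_a, probe_c from where it was at the start of the episode above 0.02 m).
It fails at once if something else on the table is disturbed (distance of any of shaker, jar from where it was at the start of the episode above 0.03 m).
It also fails if it takes over 43 s, if anything falls off the work surface, if the arm or the gripper's body presses on something with over 40 N, if the wrist force passes 120 N, or if a joint passes its speed limit or range.

### The arm

A 7-joint arm with a two-finger parallel gripper is mounted at the origin on the work surface. World frame = base frame: x ahead of the robot, y to its left, z up, the work surface at z = 0. Lengths are in m, angles in rad, forces in N, time in s.
With the tool pointing down it reaches from about 0.425 to 0.875 m from the base axis. Payload 8.4 kg.
Tool frame: the origin (TCP) lies where the fingers leave the gripper's body, on its centre line; the fingertips stand 73 mm ahead of it and the grasp point (between the pads) lies 54 mm ahead of it; z points along the fingers, x is the direction in which the jaws open and shut, and the axes are right-handed (so a half turn about z gives the same grasp; the last joint's range is limited). The gripper opens to 85 mm and grips with 20 to 120 N. Pads are 22 mm wide; open, the fingers measure 114 mm over their backs; the gripper's body (76 mm by 85 mm) begins 54 mm behind the grasp point. The pads swing forward as they close: fully open they stand 13 mm farther back than shut.
Start: joints at [-1.264, 0.333, 0.04, 1.465, -0.013, 1.343, -0.059], TCP at [0.257, 0.597, 0.304] pointing down, gripper open.
Joint ranges: [-2.58, 2.58], [-0.38, 2.09], [-1.3, 1.39], [0.25, 2.4], [-1.5, 4.64], [0.08, 2.09], [-2.65, 2.65]. Speed limits (rad/s): [2.22, 2.22, 2.79, 2.79, 3.14, 3.14, 3.14].

### API

Orientations are given as [roll, pitch, yaw] about the fixed x, y, z axes, in that order (R = Rz(yaw) Ry(pitch) Rx(roll)).
In Python, from bench import arm, claw, viewer, workorder gives the robot as it stands. Calls block until the motion is done:
- arm.reach(position, orientation): joint-space move of the TCP to a pose.
- arm.move_l(position, frame=None, speed=0.15, f_stop=None): straight line of the TCP; frame=None keeps the orientation; speed is the mean speed in m/s. With f_stop (N) it stops when the force on the tool has changed by that much, and returns True; else False.
- arm.set_joints(angles): joint-space move.
- claw.move_gripper(opening, strength=None): finger opening in m; strength is the grip in N (None keeps the last); returns when the fingers have stopped.
- arm.dwell(seconds).
- arm.inverse_kinematics(position, orientation): joint angles nearest the present ones, or None.
- arm.read_state(): the state.
- viewer.camera(name): name is "side" or "top" or "wrist"; returns a dict with "frame" (400x640x3 uint8, red, green, blue), "range_z" (400x640 float32, m along the optical axis (not along the pixel's ray), 0 where there is no reading), "camera_matrix" (3x3 intrinsics, pixels), "k1" (the pictures are not rectified: a ray, as slopes to the right and down, at radius r is drawn at 1 + k1 r^2 times it, then the intrinsics apply), "pose" (4x4, takes a point from camera to world coordinates). Camera axes: x right, y up, looking along -z (the intrinsics and any distortion apply to the point x, -y, -z); pixel columns grow to the right and rows downward; lengths in m; the calibration is good to about 2 mm. A picture is of the moment at which its call begins.
A pose or a line that the arm cannot do raises arm.PlanningError and nothing moves.
- workorder.close_job(): hands the job in, once; it reports no verdict.
The state is a dict: "time_s": time; "joint_positions": joint angles; "qd": joint speeds; "joint_efforts": joint torques, N m; "ee_pos": TCP position; "ee_rot": TCP orientation; "wrist_force": force on the tool from outside, world axes, zero at the start; "torque": the same for the moment, N m; "opening": finger opening in m.
Only numpy, scipy, OpenCV 4.12 (cv2) and the standard library are available. Lean on these libraries where they do the work, as an engineer would, in place of code of your own. Each camera call takes 0.05 s, during which the arm holds its last target. There are 200 camera calls.

## Working session

There is one attempt and no reset: what is moved stays moved. The work goes in short steps, each a Python script; the robot and the scene stay as the last script left them, time stands still between calls to the robot, and variables do not carry over. Pictures are saved under pics/ and viewed, about 8 in all and at most 12, crops included, and the job is handed in when it is done.

```bash
ls; mkdir -p pics; cat > h.py <<'E'
import numpy as np, cv2
from bench import arm, claw, viewer, workorder
def grab(n):
    c=viewer.camera(n); np.savez(f'{n}.npz',**{k:np.asarray(v) for k,v in c.items()}); return c
def load(n): return dict(np.load(f'{n}.npz'))
def rays(c,uv):
    uv=np.asarray(uv,float).reshape(-1,2); K=c['camera_matrix']
    d=np.array([(uv[:,0]-K[0,2])/K[0,0],(uv[:,1]-K[1,2])/K[1,1]]).T
    s=d.copy(); k1=float(c['k1'])
    for _ in range(20): s=d/(1+k1*(s**2).sum(1,keepdims=True))
    return np.c_[s[:,0],-s[:,1],-np.ones(len(s))]
def pts(c,uv):   # from depth
    r=rays(c,uv); u=np.asarray(uv).reshape(-1,2).round().astype(int); z=c['range_z'][u[:,1],u[:,0]]
    return (r*z[:,None])@c['pose'][:3,:3].T+c['pose'][:3,3]
def plane(c,uv,h):
    d=rays(c,uv)@c['pose'][:3,:3].T; o=c['pose'][:3,3]
    return o+d*((h-o[2])/d[:,2])[:,None]
def cloud(c):
    H,W=c['range_z'].shape; v,u=np.mgrid[:H,:W]
    return pts(c,np.c_[u.ravel(),v.ravel()]).reshape(H,W,3)
def proj(c,P):
    q=(np.atleast_2d(P)-c['pose'][:3,3])@c['pose'][:3,:3]; s=np.c_[q[:,0],-q[:,1]]/-q[:,2:]
    s=s*(1+float(c['k1'])*(s**2).sum(1,keepdims=True)); K=c['camera_matrix']
    return s*[K[0,0],K[1,1]]+[K[0,2],K[1,2]]
def save(n,im): cv2.imwrite(f'pics/{n}.png',cv2.cvtColor(im,cv2.COLOR_RGB2BGR))
E
python3 - <<'E'
from h import *
for n in('top','side'):
    c=grab(n); save(n,c['frame']); print(n,c['pose'].round(3).tolist(),c['camera_matrix'].round(1).tolist(),c['k1'])
E
```

```text
pics
top [[0.007, 0.999, -0.044, 0.485], [-1.0, 0.006, -0.022, -0.033], [-0.022, 0.044, 0.999, 0.878], [0.0, 0.0, 0.0, 1.0]] [[375.9, 0.0, 320.6], [0.0, 375.9, 197.9], [0.0, 0.0, 1.0]] -0.03190344130160274
side [[0.982, 0.152, -0.112, 0.456], [-0.188, 0.74, -0.646, -0.597], [-0.015, 0.655, 0.755, 0.789], [0.0, 0.0, 0.0, 1.0]] [[412.5, 0.0, 328.4], [0.0, 412.5, 194.0], [0.0, 0.0, 1.0]] -0.03973493530299085
```

View pics/top.png

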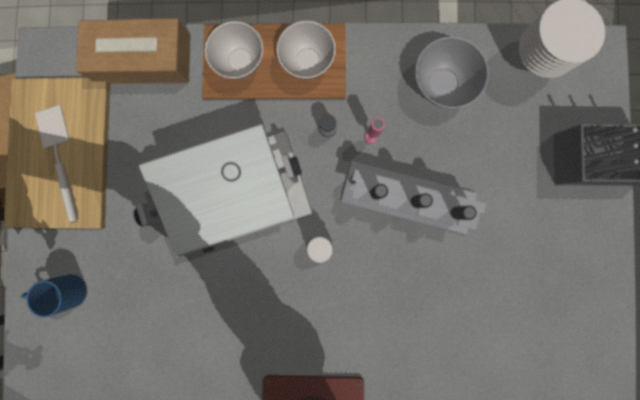

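View pics/side.png

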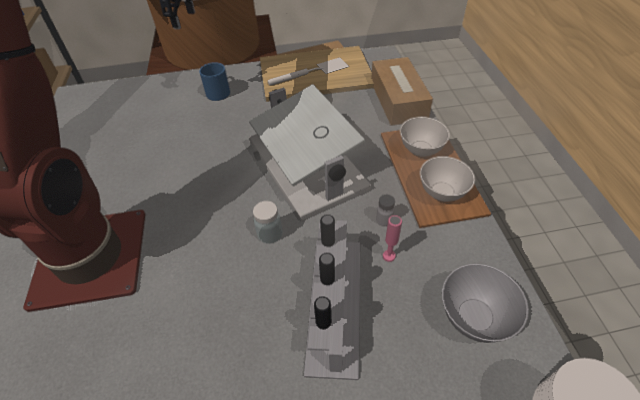

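The top view shows the plate with its ring at (231,172), the jar at (320,250) and the shaker at (327,126). The three black handles are at (380,190), (424,200) and (464,212), and the pink lookalike is at (375,130). The feet are hidden under the comb, so I'll measure positions first and then look at the feet with the wrist camera.

```bash
python3 - <<'E'
from h import *
from scipy.spatial.transform import Rotation as R
for n in('top','side'):
    c=load(n); C=cloud(c); f=c['frame'].astype(int); hsv=cv2.cvtColor(c['frame'],cv2.COLOR_RGB2HSV)
    print('==',n)
    # handles: black, points z 0.1..0.18, in region
    m=(f.max(2)<70)&(C[...,2]>.12)&(C[...,2]<.19)&(C[...,1]<-.05)&(C[...,0]>.4)&(C[...,0]<.75)
    k,l,s,ce=cv2.connectedComponentsWithStats(m.astype(np.uint8))
    for i in range(1,k):
        if s[i,4]>20:
            P=C[l==i]; t=P[P[:,2]>.166]; print('handle',ce[i].round(1),s[i,4],'zmax',P[:,2].max().round(4),'topc',((t.max(0)+t.min(0))/2).round(4), np.ptp(t,axis=0).round(3) )
    # comb plate
    m=(abs(C[...,2]-.1)<.006)&(C[...,1]<-.03)&(C[...,0]>.4)&(C[...,0]<.75)
    k,l,s,ce=cv2.connectedComponentsWithStats(m.astype(np.uint8)); i=1+s[1:,4].argmax()
    P=C[l==i]; print('comb',s[i],P[:,2].mean(),cv2.minAreaRect((P[:,:2]*1000).astype(np.float32)))
    # plate
    uv=(231,172) if n=='top' else (321,132)
    p0=pts(c,[uv])[0]; m=(np.linalg.norm(C-p0,axis=2)<.09)&(f.min(2)>110)
    P=C[m]; 
    for _ in range(3):
        mu=P.mean(0); nn=np.linalg.svd(P-mu,full_matrices=False)[2][2]; nn*=np.sign(nn[2]); d=(P-mu)@nn; P=P[abs(d)<.004]
    print('plate n',nn.round(4),'tilt',np.arccos(nn[2]).round(4),'yaw',np.arctan2(-nn[1],-nn[0]).round(4),'sd',d.std())
    # ring
    y,x=np.mgrid[:400,:640]; g=c['frame'].min(2).astype(int)
    m=((x-uv[0])**2+(y-uv[1])**2<17**2)
    mm=(m&(g<np.median(g[m])-30)).astype(np.uint8); k,l,s,ce=cv2.connectedComponentsWithStats(mm); i=1+s[1:,4].argmax()
    cn=cv2.findContours((l==i).astype(np.uint8),cv2.RETR_EXTERNAL,cv2.CHAIN_APPROX_NONE)[0][0]
    e=cv2.fitEllipse(cn); print('ell',e)
    r=rays(c,[e[0]])[0]@c['pose'][:3,:3].T; o=c['pose'][:3,3]; S=o+r*((mu-o)@nn)/(r@nn)
    print('spot',S.round(4),'depthpt',p0.round(4), 'major mm', max(e[1])/c['camera_matrix'][0,0]*c['range_z'][uv[1],uv[0]]*1e3)
    for nm,q in dict(jar=(320,250),shaker=(327,126)).items():
        if n=='top': print(nm,pts(c,[q]).round(3))
E
```

```text
== top
handle [621.7 133.2] 80 zmax 0.177 topc [ 0.648  -0.6077  0.1715] [0.007 0.007 0.011]Traceback (most recent call last):
  File "<stdin>", line 11, in <module>
    return umr_maximum(a, axis, None, out, keepdims, initial, where)
ValueError: zero-size array to reduction operation maximum which has no identity
```

```bash
cat > m.py <<'E'
from h import *
for n in('top','side'):
    c=load(n); C=cloud(c); f=c['frame'].astype(int)
    print('==',n)
    m=(f.max(2)<85)&(C[...,2]>.125)&(C[...,2]<.19)&(C[...,1]<-.05)&(C[...,1]>-.45)&(C[...,0]>.4)&(C[...,0]<.75)
    k,l,s,ce=cv2.connectedComponentsWithStats(m.astype(np.uint8))
    for i in range(1,k):
        if s[i,4]>20:
            P=C[l==i]; t=P[P[:,2]>.16]; print('handle',ce[i].round(1),s[i,4],'zmax',P[:,2].max().round(4),'mean',P.mean(0).round(4), 'topc',((t.max(0)+t.min(0))/2).round(4) if len(t) else 0, np.ptp(t,axis=0).round(3) if len(t) else 0)
    m=(abs(C[...,2]-.1)<.006)&(C[...,1]<-.03)&(C[...,1]>-.45)&(C[...,0]>.4)&(C[...,0]<.75)
    k,l,s,ce=cv2.connectedComponentsWithStats(m.astype(np.uint8)); i=1+s[1:,4].argmax()
    P=C[l==i]; print('comb',s[i],P[:,2].mean(),cv2.minAreaRect((P[:,:2]*1000).astype(np.float32)))
    uv=(231,172) if n=='top' else (321,132)
    p0=pts(c,[uv])[0]; m=(np.linalg.norm(C-p0,axis=2)<.09)&(f.min(2)>110)
    P=C[m]
    for _ in range(3):
        mu=P.mean(0); nn=np.linalg.svd(P-mu,full_matrices=False)[2][2]; nn*=np.sign(nn[2]); d=(P-mu)@nn; P=P[abs(d)<.004]
    print('plate n',nn.round(4),'tilt',np.arccos(nn[2]).round(4),'yaw',np.arctan2(-nn[1],-nn[0]).round(4),'sd',d.std())
    y,x=np.mgrid[:400,:640]; g=c['frame'].min(2).astype(int)
    m=((x-uv[0])**2+(y-uv[1])**2<17**2)
    mm=(m&(g<np.median(g[m])-30)).astype(np.uint8); k,l,s,ce=cv2.connectedComponentsWithStats(mm); i=1+s[1:,4].argmax()
    cn=cv2.findContours((l==i).astype(np.uint8),cv2.RETR_EXTERNAL,cv2.CHAIN_APPROX_NONE)[0][0]
    e=cv2.fitEllipse(cn); print('ell',e)
    r=rays(c,[e[0]])[0]@c['pose'][:3,:3].T; o=c['pose'][:3,3]; S=o+r*((mu-o)@nn)/(r@nn)
    print('spot',S.round(4),'depthpt',p0.round(4), 'major mm', max(e[1])/c['camera_matrix'][0,0]*c['range_z'][uv[1],uv[0]]*1e3)
    if n=='top': print(pts(c,[(320,250),(327,126),(375,130)]).round(3).tolist())
E
python3 m.py
```

```text
== top
handle [376.  192.1] 86 zmax 0.1757 mean [ 0.5281 -0.1223  0.1619] topc [ 0.5307 -0.1279  0.168 ] [0.025 0.025 0.015]
handle [418.4 201.2] 110 zmax 0.1743 mean [ 0.5116 -0.2043  0.1558] topc [ 0.5133 -0.2109  0.1672] [0.023 0.022 0.014]
handle [460.5 212.2] 147 zmax 0.175 mean [ 0.4909 -0.2845  0.1565] topc [ 0.4913 -0.2877  0.1676] [0.023 0.015 0.015]
comb [ 352  169  134   61 2772] 0.09992753818942889 ((517.66064453125, -214.85801696777344), (280.8836669921875, 58.832916259765625), 75.7604751586914)
plate n [-0.2273 -0.0763  0.9708] tilt 0.2421 yaw 0.3239 sd 0.001290310293689143
ell ((230.58486938476562, 171.33078002929688), (19.232769012451172, 19.64749526977539), 125.15611267089844)
spot [0.5699 0.1643 0.1339] depthpt [0.5686 0.1636 0.1335] major mm 39.29430465922767
[[0.411, -0.015, 0.091], [0.676, -0.028, 0.075], [0.655, -0.124, 0.131]]
== side
handle [327.4 229.3] 260 zmax 0.1738 mean [ 0.5317 -0.1409  0.1541] topc [ 0.5329 -0.133   0.167 ] [0.027 0.029 0.014]
handle [326.8 267.7] 279 zmax 0.1759 mean [ 0.515  -0.2232  0.1546] topc [ 0.5159 -0.2159  0.1684] [0.027 0.026 0.015]
handle [322.5 312.4] 288 zmax 0.1758 mean [ 0.4924 -0.3051  0.1559] topc [ 0.4932 -0.2982  0.1679] [0.027 0.026 0.016]
comb [ 308  221   39  136 2689] 0.10041977567717657 ((519.237548828125, -216.80081176757812), (280.4587097167969, 58.393672943115234), 75.91204833984375)
plate n [-0.2265 -0.0745  0.9712] tilt 0.2407 yaw 0.3176 sd 0.0012703528340948836
ell ((320.62603759765625, 131.95924377441406), (11.353721618652344, 15.877406120300293), 68.30931854248047)
spot [0.5723 0.1633 0.1334] depthpt [0.5729 0.1613 0.1348] major mm 38.38720831535363
```

```bash
python3 - <<'E'
from h import *
from scipy.spatial.transform import Rotation as R
s=arm.read_state(); c=grab('wrist')
T=np.eye(4); T[:3,:3]=R.from_euler('xyz',s['ee_rot']).as_matrix(); T[:3,3]=s['ee_pos']
X=np.linalg.inv(T)@c['pose']; np.save('X.npy',X); print(s['ee_rot'],X.round(3).tolist(),c['camera_matrix'].round(1).tolist(),s['time_s'])
rx=np.array([np.cos(-.248),np.sin(-.248),0]); tgt=np.array([.515,-.215,.055])
# camera looking along tool z roughly; search poses seeing the feet from the robot's side
for el in np.radians([15,25,35]):
  for d in (.22,.27,.32,.38):
    for a in np.radians([-30,-15,0,15,30]):
      r2=R.from_euler('z',a).apply(rx); look=np.cos(el)*r2-np.sin(el)*np.array([0,0,1])
      for flip in (0,1):
        # camera frame: -z=look, up
        right=np.cross(look,[0,0,1]); right/=np.linalg.norm(right)
        if flip: right=-right
        up=np.cross(right,look); M=np.eye(4); M[:3,:3]=np.c_[right,up,-look]; M[:3,3]=tgt-d*look
        E=M@np.linalg.inv(X); o=R.from_matrix(E[:3,:3]).as_euler('xyz')
        q=arm.inverse_kinematics(E[:3,3],o)
        if q is not None: print(round(np.degrees(el)),d,round(np.degrees(a)),flip,'tcp',E[:3,3].round(3),o.round(3),np.round(q,2))
E
```

```text
[3.14148105e+00 1.47138140e-03 1.16503308e+00] [[1.0, -0.0, -0.001, -0.001], [-0.0, -0.948, -0.318, -0.082], [-0.0, 0.318, -0.948, -0.07], [0.0, 0.0, 0.0, 1.0]] [[321.4, 0.0, 326.8], [0.0, 321.4, 200.3], [0.0, 0.0, 1.0]] 0.1
15 0.22 30 0 tcp [ 0.383 -0.253  0.034] [-1.508  0.    -1.295] [ 1.74  1.1  -0.54  2.24 -1.43  1.14  1.63]
15 0.22 30 1 tcp [ 0.41  -0.244  0.142] [ 2.157 -0.     1.846] [ 1.26  0.19 -0.34  2.38 -1.47  0.84 -2.29]
15 0.27 30 0 tcp [ 0.336 -0.266  0.047] [-1.508  0.    -1.295] [ 1.66  0.99 -0.34  2.26 -1.42  1.34  1.61]
15 0.32 30 0 tcp [ 0.29  -0.279  0.06 ] [-1.508  0.    -1.295] [ 1.37  0.92  0.04  2.28 -1.46  1.66  1.63]
15 0.38 30 0 tcp [ 0.234 -0.295  0.075] [-1.508  0.    -1.295] [ 1.13  0.97  0.42  2.28 -1.45  1.97  1.67]
15 0.38 30 1 tcp [ 0.262 -0.286  0.183] [ 2.157 -0.     1.846] [ 1.32  0.06  0.04  2.39 -1.13  1.17 -2.33]
25 0.22 30 0 tcp [ 0.381 -0.253  0.058] [-1.683  0.    -1.295] [ 1.9   0.97 -0.73  2.32 -1.39  0.89  1.48]
25 0.22 30 1 tcp [ 0.426 -0.24   0.16 ] [2.331 0.    1.846] [-0.37  0.1   1.24  2.38 -1.31  0.85 -2.59]
25 0.27 30 0 tcp [ 0.3
[... 239 characters left out ...]
0.    1.846] [ 2.24 -0.04 -1.15  2.31 -1.07  1.   -2.65]
25 0.38 30 0 tcp [ 0.242 -0.293  0.126] [-1.683  0.    -1.295] [ 0.96  0.73  0.62  2.37 -1.46  1.87  1.49]
25 0.38 30 1 tcp [ 0.287 -0.279  0.227] [2.331 0.    1.846] [ 1.77 -0.1  -0.54  2.31 -1.    1.13 -2.65]
35 0.22 -30 1 tcp [ 0.463 -0.164  0.174] [2.506 0.    0.799] [-0.85 -0.21  0.81  2.4   1.05  0.69 -0.  ]
35 0.22 15 1 tcp [ 0.443 -0.216  0.174] [2.506 0.    1.584] [-0.58 -0.32  1.05  2.39 -0.1   0.35  2.19]
35 0.27 -30 1 tcp [ 0.434 -0.136  0.203] [2.506 0.    0.799] [ 0.08 -0.21 -0.15  2.39  0.75  0.66  0.18]
35 0.38 30 0 tcp [ 0.258 -0.288  0.174] [-1.858e+00  1.000e-03 -1.295e+00] [ 1.44  0.31  0.04  2.39 -1.29  1.4   1.13]
```

```bash
python3 - <<'E'
from h import *
from scipy.spatial.transform import Rotation as R
s=arm.read_state()
for yw in (-.248,np.pi-.248): print(yw,arm.inverse_kinematics([.5,-.2,.33],[np.pi,0,yw]))
arm.reach([.47,-.2,.34],[np.pi,0,1.32]); print(arm.read_state()['joint_positions'],arm.read_state()['time_s'])
X=np.load('X.npy')
rx=np.array([np.cos(-.248),np.sin(-.248),0]); tgt=np.array([.505,-.213,.06])
for el in np.radians([30,38,45,52]):
  for d in (.24,.28,.33):
    for a in np.radians([-40,-20,0,20,40]):
      r2=R.from_euler('z',a).apply(rx); look=np.cos(el)*r2-np.sin(el)*np.array([0,0,1])
      for flip in (0,1):
        right=np.cross(look,[0,0,1]); right/=np.linalg.norm(right)
        if flip: right=-right
        up=np.cross(right,look); M=np.eye(4); M[:3,:3]=np.c_[right,up,-look]; M[:3,3]=tgt-d*look
        E=M@np.linalg.inv(X); o=R.from_matrix(E[:3,:3]).as_euler('xyz')
        q=arm.inverse_kinematics(E[:3,3],o)
        if q is not None: print(round(np.degrees(el)),d,round(np.degrees(a)),flip,'tcp',E[:3,3].round(3),'tip',(E[:3,3]+.073*E[:3,2]).round(3),o.round(3),np.round(q,2))
E
```

```text
-0.248 [-0.79292137  0.16335708  1.22792562  1.73983192 -0.15766039  1.34909642
  0.21768222]
2.893592653589793 None
[-0.9272458  -0.02602414  1.25189315  1.78502418  0.02555562  1.3646902
  1.64063032] 3.05
30 0.24 -40 1 tcp [ 0.447 -0.132  0.182] tip [ 0.475 -0.171  0.127] [2.419 0.    0.624] [ 0.36 -0.08 -0.54  2.36  0.97  0.76 -0.26]
30 0.24 40 0 tcp [ 0.365 -0.281  0.085] tip [ 0.429 -0.25   0.071] [-1.77e+00  1.00e-03 -1.12e+00] [ 1.16  0.66  0.04  2.24 -1.46  1.42  1.33]
30 0.24 40 1 tcp [ 0.415 -0.256  0.182] tip [ 0.458 -0.235  0.127] [2.419 0.    2.02 ] [-0.41  0.21  1.38  2.26 -1.13  1.07 -2.61]
30 0.28 -40 1 tcp [ 0.427 -0.104  0.202] tip [ 0.455 -0.143  0.147] [2.419 0.    0.624] [ 0.28 -0.16 -0.54  2.38  0.86  0.82 -0.22]
30 0.28 40 0 tcp [ 0.334 -0.296  0.105] tip [ 0.398 -0.265  0.091] [-1.77e+00  1.00e-03 -1.12e+00] [ 0.89  0.68  0.42  2.25 -1.48  1.66  1.34]
30 0.33 40 0 tcp [ 0.295 -0.315  0.13 ] tip [ 0.359 -0.284  0.116] [-1.77e+00  1.00e-03 -1.12e+00] [ 0.83  0.69  0.62  2.24 -1.43  1.79  1.33]
38 0.24 -40 1 tcp [ 0.458 -0.146  0.195] tip [ 0.481 -0.179  0.134] 
[... 4999 characters left out ...]
 0.71  2.12  0.55  1.14  0.31]
52 0.33 -20 1 tcp [ 0.421 -0.155  0.282] tip [ 0.441 -0.169  0.213] [2.802 0.    0.973] [-0.33 -0.32  0.41  2.18  0.35  0.99  0.89]
52 0.33 0 1 tcp [ 0.406 -0.187  0.282] tip [ 0.43  -0.193  0.213] [2.802 0.    1.322] [-0.14 -0.33  0.41  2.18  0.15  0.93  1.52]
52 0.33 20 1 tcp [ 0.403 -0.223  0.282] tip [ 0.428 -0.22   0.213] [2.802 0.    1.671] [-0.38 -0.36  0.75  2.13  0.11  0.97  2.01]
52 0.33 40 0 tcp [ 0.334 -0.296  0.213] tip [ 0.389 -0.27   0.172] [-2.154e+00  1.000e-03 -1.121e+00] [ 0.02  0.36  1.32  2.27 -1.28  1.52  0.88]
52 0.33 40 1 tcp [ 0.413 -0.257  0.282] tip [ 0.435 -0.246  0.213] [2.802 0.    2.02 ] [-0.57 -0.3   1.07  2.03 -0.02  1.05  2.53]
```

```bash
python3 - <<'E'
from h import *
arm.reach([.415,-.19,.232],[2.68,0,1.322]); c=grab('wrist')
save('wrist1',np.ascontiguousarray(c['frame'][::-1,::-1])); print(arm.read_state()['time_s'], arm.read_state()['joint_positions'].round(2) if hasattr(arm.read_state()['joint_positions'],'round') else '')
E
```

```text
3.9333 [-0.32 -0.38  0.58  2.31  0.3   0.7   1.4 ]
```

View pics/wrist1.png

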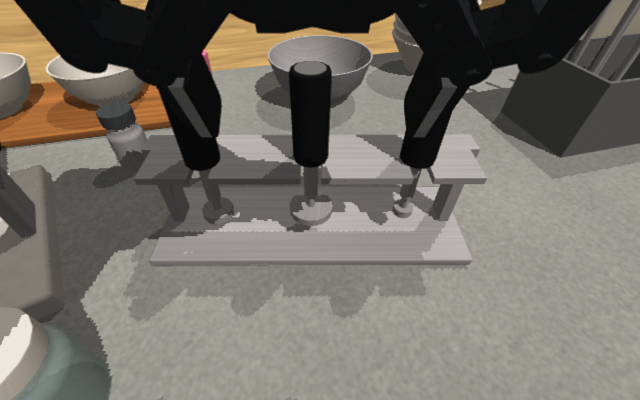

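In the rotated wrist view the feet are at left (217,211), middle (311,208) and right (403,209). I'll confirm their sizes in one enlarged crop and measure them.

```bash
python3 - <<'E'
from h import *
c=load('wrist'); im=np.ascontiguousarray(c['frame'][::-1,::-1])
save('feet',cv2.resize(im[150:250,150:470],None,fx=2.5,fy=2.5,interpolation=cv2.INTER_CUBIC))
C=cloud(c)[::-1,::-1]
for u,v in((217,211),(311,208),(403,209)):
    P=C[v-22:v+23,u-32:u+33].reshape(-1,3); P=P[(P[:,2]>.030)&(P[:,2]<.05)]
    yr=P[:,:2]@[np.sin(.248),np.cos(.248)]; print((u,v),len(P),P.mean(0).round(4),'width mm',np.ptp(np.percentile(yr,[1,99]))*1e3)
E
```

```text
(217, 211) 608 [ 0.5269 -0.1313  0.0449] width mm 25.932678599491958
(311, 208) 1105 [ 0.5089 -0.2132  0.0452] width mm 37.20603406168087
(403, 209) 270 [ 0.4887 -0.294   0.0445] width mm 16.489958186125392
```

View pics/feet.png

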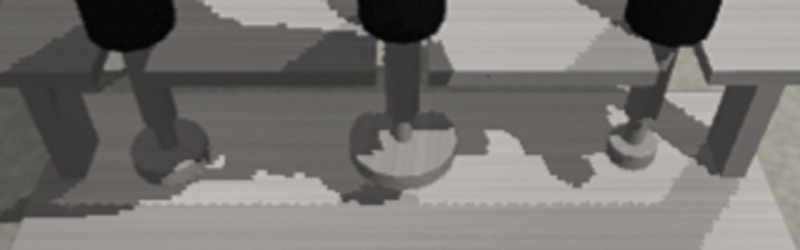

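The foot widths come out as left (217,211) 26 mm, middle (311,208) 37 mm and right (403,209) 16.5 mm. They're slightly under-read, and they match 28, 40 and 18 mm. So probe_b is the left one, at y ≈ -0.13, and its 28 mm foot fits the 30 mm ring. The pink one on the table doesn't count.

Before grasping I'll check IK for the whole route.

```bash
cat > g.py <<'E'
from h import *
from scipy.spatial.transform import Rotation as R
n=np.array([-.2269,-.0754,.971]); n/=np.linalg.norm(n)
spot=np.array([.571,.1638,.1337])
rxd=np.array([np.cos(-.247),np.sin(-.247),0])
def ori(psi,n=n):
    z=-n; x=np.array([np.cos(psi),np.sin(psi),0]); x-=x@z*z; x/=np.linalg.norm(x)
    return R.from_matrix(np.c_[x,np.cross(z,x),z]).as_euler('xyz')
E
python3 - <<'E'
from g import *
b=np.array([.533,-.132]); p=np.r_[b,.195]; o=[np.pi,0,-.247]
for q in (p+[0,0,.1],p,p-.06*rxd+[0,0,.005],p-.06*rxd+[0,0,.165]): print(q.round(3),np.round(arm.inverse_kinematics(q,o),2))
for psi in np.arange(-.8,1.2,.25):
  r=[arm.inverse_kinematics(spot+n*h,ori(psi)) for h in(.23,.153)]
  print(round(psi,2),[None if x is None else np.round(x,2) for x in r])
E
```

```text
[ 0.533 -0.132  0.295] [-0.07  0.13  0.26  1.74 -0.03  1.28 -0.05]
[ 0.533 -0.132  0.195] [-0.1   0.22  0.3   1.86 -0.07  1.08 -0.02]
[ 0.475 -0.117  0.2  ] [-0.05  0.09  0.22  1.99 -0.02  1.07 -0.07]
[ 0.475 -0.117  0.36 ] [-0.01 -0.03  0.16  1.76  0.    1.4  -0.1 ]
-0.8 [array([-0.14, -0.05, -0.22,  1.8 , -0.  ,  1.14, -1.17]), array([-0.2 ,  0.03, -0.16,  1.88,  0.02,  0.99, -1.18])]
-0.55 [array([-0.17, -0.05, -0.19,  1.81, -0.  ,  1.14, -0.92]), array([-0.22,  0.03, -0.14,  1.88,  0.02,  0.99, -0.94])]
-0.3 [array([-0.2 , -0.05, -0.16,  1.81,  0.  ,  1.14, -0.67]), array([-0.25,  0.03, -0.11,  1.88,  0.02,  0.99, -0.68])]
-0.05 [array([-0.23, -0.05, -0.13,  1.81,  0.  ,  1.14, -0.42]), array([-0.28,  0.03, -0.09,  1.88,  0.02,  0.99, -0.43])]
0.2 [array([-0.25, -0.05, -0.11,  1.81,  0.  ,  1.14, -0.16]), array([-0.29,  0.03, -0.07,  1.89,  0.01,  0.99, -0.17])]
0.45 [array([-0.29, -0.05, -0.07,  1.81,  0.01,  1.14,  0.09]), array([-0.34,  0.03, -0.03,  1.89,  0.01,  0.99,  0.09])]
0.7 [array([-0.33, -0.05, -0.03,  1.81,  0.01,  1.14,  0.35]), array([-0.37,  0.03,  0.01,  1.89,  0.01,  0.99,  0.34])]
0.95 [array([-0.37, -0.05,  0.  ,  1.81,  0.01,  1.14,  0.6 ]), array([-0.4 ,  0.02,  0.04,  1.89,  0.01,  0.99,  0.6 ])]
```

```bash
python3 - <<'E'
from g import *
arm.move_l([.415,-.19,.33])
arm.reach([.533,-.132,.31],[np.pi,0,-.247]); c=grab('wrist'); save('hover',c['frame'])
C=cloud(c)
m=(C[...,2]>.165)&(C[...,2]<.18)&(C[...,1]<-.09)&(C[...,1]>-.17)&(abs(C[...,0]-.53)<.04)
P=C[m]; print(len(P),P.mean(0),((P.max(0)+P.min(0))/2),np.ptp(P,axis=0),'min circle',cv2.minEnclosingCircle((P[:,:2]*1e3).astype(np.float32)))
print(arm.read_state()['wrist_force'],arm.read_state()['time_s'])
E
```

```text
1204 [ 0.53159803 -0.12905149  0.17187945] [ 0.53139708 -0.13019681  0.16968144] [0.02750299 0.02734049 0.00915248] min circle ((531.3335571289062, -130.2992401123047), 13.948816299438477)
[ 0.51628927 -0.24607567  0.26303989] 6.275
```

View pics/hover.png

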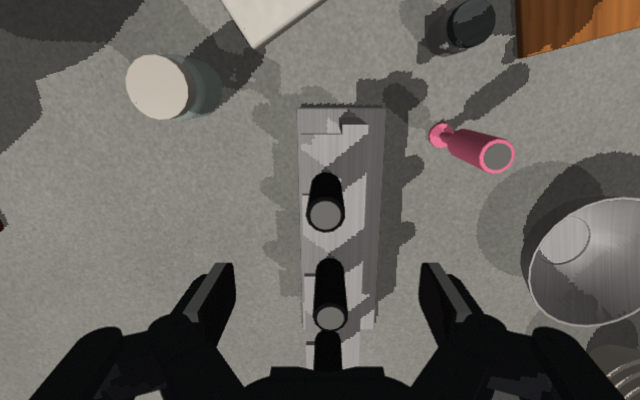

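The hover view shows probe_b's handle top at (325,215), well between the jaws. The fitted circle has radius 13.95 mm (14 expected), centre (0.5314, -0.1302) and height 0.172, as it should be. I'll grasp it and draw it out.

```bash
python3 - <<'E'
from g import *
p=np.array([.5314,-.1302,.195])
claw.move_gripper(.07,40)
print(arm.move_l(p+[0,0,.06]),arm.move_l(p,speed=.08,f_stop=15),arm.read_state()['ee_pos'])
claw.move_gripper(0.0,40); s=arm.read_state(); print('open',s['opening'],s['wrist_force'])
if .02<s['opening']<.035:
    arm.move_l(p+[0,0,.006],speed=.05); print(arm.read_state()['wrist_force'])
    print(arm.move_l(p-.065*rxd+[0,0,.006],speed=.08,f_stop=15))
    arm.move_l(p-.065*rxd+[0,0,.17]); s=arm.read_state(); print(s['opening'],s['wrist_force'],s['ee_pos'],s['time_s'])
    for k in('side','top'): save('lift_'+k,grab(k)['frame'])
E
```

```text
False False [ 0.53168372 -0.13023376  0.19538387]
open 0.026970649373524426 [-0.25357085  0.78215228  3.56786871]
[ 0.026192   -0.29379894 -2.10532281]
False
0.027230544991177254 [-0.66259936 -0.15431636 -1.90551368] [ 0.46809938 -0.11425046  0.36400502] 10.925
```

```bash
python3 - <<'E'
from g import *
c=load('side'); s=arm.read_state(); T=np.array(s['ee_pos'])
u=proj(c,[T+[0,0,-.157]])[0]; print('expected face px',u, proj(c,[T])[0])
x,y=u.astype(int); f=c['frame'][max(0,y-110):y+60,max(0,x-100):x+130]
save('held',cv2.resize(f,None,fx=3,fy=3,interpolation=cv2.INTER_CUBIC)); print(max(0,x-100),max(0,y-110))
for k in('side','top'):
    C=cloud(load(k)); 
    P=C[(abs(C[...,0]-T[0])<.03)&(abs(C[...,1]-T[1])<.03)&(C[...,2]>.18)&(C[...,2]<.36)]
    for lo,hi in((.19,.208),(.21,.216),(.22,.245),(.252,.27)):
        Q=P[(P[:,2]>lo)&(P[:,2]<hi)]; print(k,lo,len(Q),(Q.mean(0)-T).round(4) if len(Q) else '',np.ptp(Q,axis=0).round(3) if len(Q) else '')
    print('zmin',P[:,2].min() if len(P) else '')
E
```

```text
expected face px [289.97794246 206.25888289] [281.29578304 141.70704828]
189 96
side 0.19 6 [ 0.0009 -0.01   -0.1569] [0.026 0.012 0.002]
side 0.21 128 [ 0.0008 -0.0048 -0.1505] [0.027 0.026 0.006]
side 0.22 50 [ 0.0009 -0.0061 -0.1284] [0.012 0.006 0.024]
side 0.252 21 [ 0.0002 -0.0068 -0.1069] [0.012 0.01  0.017]
zmin 0.20627787284639987
top 0.19 0  
top 0.21 0  
top 0.22 0  
top 0.252 0  
zmin
```

View pics/held.png

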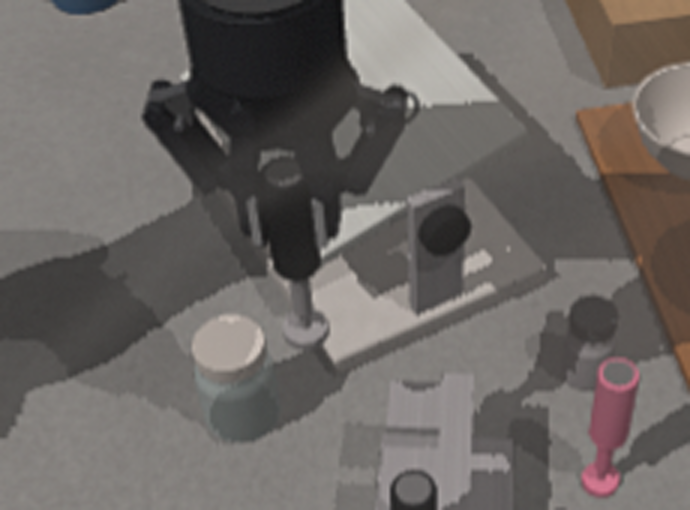

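The probe is held straight: foot disc at crop (306,328), face 157 mm below the TCP as planned, and lateral offset only about 1 mm. Next I'll go above the circle, tilted to the plate normal, and compare foot and ring in the same pictures.

```bash
python3 - <<'E'
from g import *
o=ori(.0)
arm.reach(spot+n*(.157+.075),o); arm.move_l(spot+n*(.157+.025),speed=.1)
s=arm.read_state(); print(s['opening'],s['ee_pos'],s['ee_rot'],s['wrist_force'],s['time_s'])
for k in('side','wrist','top'): save('pre_'+k,grab(k)['frame'])
a=load('side')['frame']; w=load('wrist')['frame']
sp=proj(load('side'),[spot])[0].astype(int); wp=proj(load('wrist'),[spot])[0]; print(sp,wp,proj(load('wrist'),[spot+n*.025])[0])
A=cv2.resize(a[sp[1]-50:sp[1]+40,sp[0]-70:sp[0]+70],(560,360),interpolation=cv2.INTER_CUBIC)
B=cv2.resize(w,(384,240),interpolation=cv2.INTER_AREA)
out=np.zeros((600,560,3),np.uint8); out[:360]=A; out[360:,:384]=B; save('pre',out)
E
```

```text
0.02753918540707961 [0.52992566 0.14986179 0.31076896] [-3.06189069 -0.22837183 -0.01850195] [-0.34718597  0.10586283 -1.00155134] 12.7333
[320 131] [326.7767711 196.7160278] [326.79475562 206.93590888]
```

View pics/pre.png

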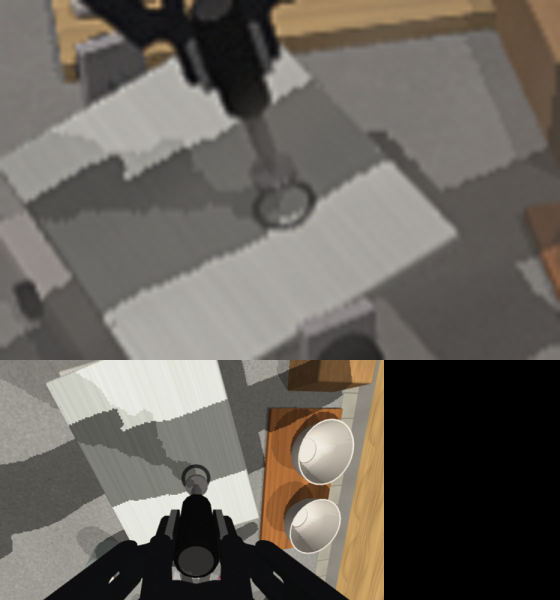

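```bash
cat > rel.py <<'E'
from g import *
from scipy.optimize import least_squares
s=arm.read_state(); M=R.from_euler('xyz',s['ee_rot']).as_matrix(); T=np.array(s['ee_pos'])
ex,ey,ez=M[:,0],M[:,1],-M[:,2]
for k in('side','wrist'):
    c=load(k); C=cloud(c); L=(C-spot)@np.c_[ex,ey,ez]   # coords in tool axes about spot
    d=np.hypot(L[...,0],L[...,1]); pl=(d<.06)&(d>.024)&(abs(L[...,2])<.008)
    A=np.c_[L[pl][:,:2],np.ones(pl.sum())]; co=np.linalg.lstsq(A,L[pl][:,2],rcond=None)[0]
    h=L[...,2]-L[...,:2]@co[:2]-co[2]
    g=cv2.cvtColor(c['frame'],cv2.COLOR_RGB2GRAY).astype(float)
    bg=cv2.medianBlur(c['frame'][...,1].copy(),41).astype(float)
    nb=(d<.026)&(abs(h)<.005); ring=nb&(d>.011)&(g<g[nb&(d<.026)].mean()-12)
    P=L[ring][:,:2]
    r=least_squares(lambda q:np.hypot(P[:,0]-q[0],P[:,1]-q[1])-.0175,[0,0],loss='soft_l1',f_scale=.002).x
    print(k,'plane slope',co.round(4),'ring n',len(P),'centre(tool xy from spot mm)',(r*1e3).round(2))
    tz=(spot-T)@ez
    for nm,lo,hi,rad in(('foot side+top',.022,.036,14),('tube',.04,.07,6)):
        m=(h>lo)&(h<hi)&(d<.04); Q=L[m][:,:2]*1e3; q2=L[m][:,2]
        if len(Q)<15: print(nm,len(Q));continue
        mid=(Q.max(0)+Q.min(0))/2
        print('  ',nm,len(Q),'min',Q.min(0).round(1),'max',Q.max(0).round(1),'mean',Q.mean(0).round(1),'h',(h[m].min()*1e3).round(1),(h[m].max()*1e3).round(1))
print('tcp-spot tool xy',((T-spot)@np.c_[ex,ey]*1e3).round(2))
E
python3 rel.py
```

```text
side plane slope [-0.002   0.0011 -0.0005] ring n 72 centre(tool xy from spot mm) [ 0.04 -2.05]
   foot side+top 88 min [-11.6  -9.6] max [15.3 17.5] mean [2.1 6.3] h 25.0 36.0
   tube 43 min [-4.4  1.7] max [7.4 9.5] mean [2.1 6.1] h 40.9 69.7
wrist plane slope [-0.0036  0.      0.0003] ring n 628 centre(tool xy from spot mm) [-0.46  0.21]
   foot side+top 836 min [-13.8 -13.9] max [13.4 11.3] mean [ 0.2 -3.6] h 24.3 36.0
   tube 207 min [-5.9 -6.3] max [ 5.7 -0.4] mean [-0.1 -4.7] h 40.9 70.0
tcp-spot tool xy [ 0.72 -0.15]
```

The plate normal agrees to within 0.004 rad. Foot against ring in the wrist view is (+0.3, -0.3) mm. The side view suggests up to about 3 mm in y, but its pixels are 2 mm. Both are inside the 6 mm allowed, so I'll press slowly and watch the force along the normal.

```bash
python3 - <<'E'
from g import *
def fn(): 
    F=[]
    for _ in range(5): arm.dwell(.04); F.append(np.array(arm.read_state()['wrist_force'])@n)
    return np.mean(F)
T0=np.array(arm.read_state()['ee_pos'])
d=.02; arm.move_l(T0-n*d,speed=.04); f0=fn(); print('base',f0)
while d<.0345:
    d+=.0015; arm.move_l(T0-n*d,speed=.02); f=fn(); T=np.array(arm.read_state()['ee_pos'])
    print(round(d*1e3,1),round((T0-T)@n*1e3,2),round(f-f0,2))
    if f-f0>3.3: break
print(arm.read_state()['time_s'],arm.read_state()['opening'])
grab('wrist'); grab('side')
E
```

```text
base -1.3278727722041423
21.5 21.46 -0.0
23.0 22.99 -0.23
24.5 24.48 -0.17
26.0 25.84 1.63
27.5 27.42 1.8
29.0 28.94 2.6
30.5 30.44 2.75
32.0 31.93 3.91
17.3917 0.02710005404069107
```

```bash
python3 - <<'E'
from g import *
s=arm.read_state(); print(s['time_s'],s['wrist_force'],((np.array(s['ee_pos'])-spot)@n))
w=load('wrist')['frame']; a=load('side')['frame']
out=np.zeros((600,600,3),np.uint8); out[:360]=cv2.resize(w[160:250,250:400],(600,360),interpolation=cv2.INTER_CUBIC)
out[360:]=cv2.resize(a[100:160,245:395],(600,240),interpolation=cv2.INTER_CUBIC); save('press',out)
for k in('wrist','side'):
    c=load(k);C=cloud(c); M=R.from_euler('xyz',s['ee_rot']).as_matrix(); L=(C-spot)@np.c_[M[:,0],M[:,1],-M[:,2]]*1e3
    d=np.hypot(L[...,0],L[...,1])
    for nm,lo,hi in(('foot',3,11),('tube',14,38)):
        Q=L[(L[...,2]>lo)&(L[...,2]<hi)&(d<30)]; print(k,nm,len(Q),np.percentile(Q,1,axis=0).round(1),np.percentile(Q,99,axis=0).round(1))
E
```

```text
17.4917 [0.38861686 0.4125599  2.88459603] 0.1508711254559228
wrist foot 801 [-12.7 -13.7   3.7] [12.9  8.5  9.6]
wrist tube 202 [-5.7 -6.3 15.3] [ 5.5 -1.3 36.8]
side foot 75 [-11.1  -8.7   3.1] [17.6 16.1 10.4]
side tube 37 [-3.8 -1.1 15.4] [ 7.6  8.9 37.8]
```

View pics/press.png

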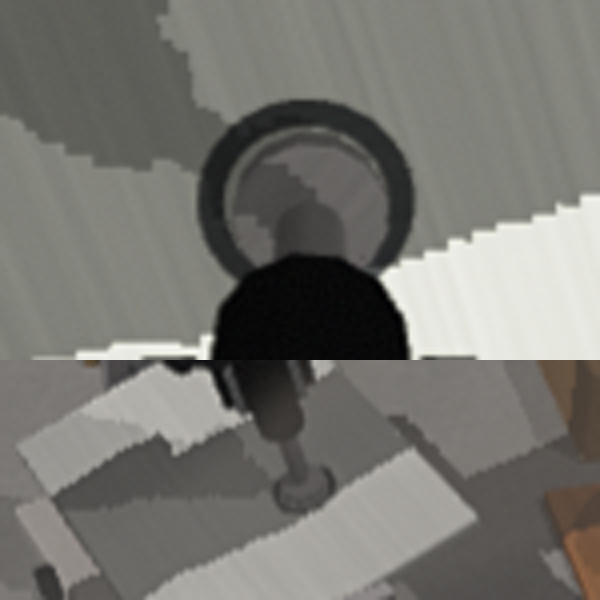

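In the wrist crop the foot sits inside the etched ring, centred at about (308,200), with an even gap all round. The force of about 3.9 N fits 6–7 mm of push-in. I'm handing in.

```bash
python3 - <<'E'
from g import *
s=arm.read_state(); print(s['time_s'],np.array(s['wrist_force'])@n+1.33,s['opening']); workorder.close_job()
E
```

```text
17.4917 4.011645461427774 0.02664214615138348
the job is handed in; nothing more can be done
```

I took probe_b out of the rack and handed the job in with it pressed on the circle, still in the gripper, at 17.5 s of the 43 s. No verdict is reported.

**Choice:** the foot at the rack's left (+y) end measured about 26 mm across. The other two came out at about 37 and 16.5 mm, which match 40 and 18 mm. That made the left one probe_b (28 mm).

**Last checks:**
- **Position:** in the final wrist view the foot sits evenly inside the ring. Just before pressing, the wrist camera put it about 0.4 mm off centre.
- **Tilt:** I set the handle to the plate normal measured before the move. A re-check above the circle differed by under 0.004 rad.
- **Press:** about 4.0 N along the normal. From the travel after contact, the foot is pushed in about 6–7 mm.
- **Grip:** the jaws stood at 26.6 mm on the 28 mm handle.

**Disagreement:** the coarser side view (about 2 mm per pixel) put the foot about 3 mm off centre sideways. That is still within 6 mm, so I trusted the close wrist view.

**Not re-checked:** I didn't re-measure the other two thermometers, the jar or the shaker at the end. Neither force-limited move at the rack (lowering onto the handle, drawing it out) hit its 15 N stop.

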